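# Dock and lock the sunglasses rack

### The arm

A 6-joint arm with a two-finger parallel gripper is mounted at the origin on the work surface. World frame = base frame: x ahead of the robot, y to its left, z up, the work surface at z = 0. Lengths are in m, angles in degrees, forces in N, time in s.
With the tool pointing down it reaches from about 0.4 to 0.825 m from the base axis. Payload 7 kg.
Tool frame: the origin (TCP) lies on the centre line of the jaws, within the pads' length; the fingertips stand 19 mm ahead of it and the grasp point (between the pads) is the TCP; z points along the fingers, y is the line along which they close (so a half turn about z gives the same grasp; the last joint's range is limited). The gripper opens to 88 mm and grips with 3 to 60 N. Pads are 19 mm wide; open, the fingers measure 130 mm over their backs; the gripper's body (78 mm by 193 mm) begins 47 mm behind the grasp point.
Start: joints at [-55.399, 20.546, 0.682, 0, -70.136, -16.507], TCP at [0.21, -0.642, 0.246] pointing down, gripper open.
Joint ranges: [-176.03, 176.03], [-82.01, 121.73], [-58.28, 71.71], [-173.87, 95.51], [-174.79, -0.11], [-173.66, 173.66]. Speed limits (degrees/s): [136.94, 136.94, 172.46, 180, 180, 180].

### API

Orientations are given as [roll, pitch, yaw] about the fixed x, y, z axes, in that order (R = Rz(yaw) Ry(pitch) Rx(roll)).
In Python, from plant import ctrl gives the robot as it stands.
- The arm moves only by the tool move_arm, never from a script. Its argument "motion" is a list of rows, each a list of 3 entries, a list of its own where there are three numbers: the shift along the tool's x, y, z in mm, then the turn, a rotation vector about the tool's x, y, z in degrees, then the closure, from 0 (fully open) to 1 (shut). A call has 1 to 10 rows; each row is the pose to reach, as a shift and turn from the pose commanded when the call began, along the tool's axes at that moment; what a row does not reach only later rows make up. A row lasts 1/12 s, in which the tool goes at most 41.7 mm and 7.16 degrees, less where a joint would pass 70% of its speed; a pose out of reach is approached as far as the arm can. A call with a gripper value outside its range is refused whole. The fingers move at their own pace and stop on an object; the grip force is fixed at half the most. Time passes only in rows, so rows that repeat a pose let the fingers close. It gives the time, the measured TCP pose, the force, the opening and the grip force at its end, in the units of the state.
- ctrl.get_obs(): the state, without advancing time (a new reading comes with each control period).
- ctrl.snapshot(name): name is "scene" or "top" or "wrist"; returns a dict with "color" (480x640x3 uint8, blue, green, red), "camera_matrix" (3x3 intrinsics, pixels), "cam_to_world" (4x4, takes a point from camera to world coordinates). Camera axes: x right, y up, looking along -z (the intrinsics and any distortion apply to the point x, -y, -z); pixel columns grow to the right and rows downward; lengths in m; the calibration is good to about 2 mm. A picture is of the moment at which its call begins. There is no depth.
- ctrl.close_job(): hands the job in; it is judged then, once.
The state is a dict: "clock": time; "joint_pos": joint angles; "qvel": joint speeds; "tau": joint torques, N m; "tool_pos": TCP position; "orientation": TCP orientation; "force": force on the tool from outside, world axes, zero at the start; "moment": the same for the moment, N m; "opening": finger opening in m; "gripper_force": force on a finger pad.
Only numpy, scipy, OpenCV 4.12 (cv2) and the standard library are available. Lean on these libraries where they do the work, as an engineer would, in place of code of your own. Each camera call takes 0.05 s, during which the arm holds its last target. There are 200 camera calls.

### The job

Draw the dock's lock grip back fully so that the mouth is open, then push the bamboo sunglasses rack across the slab, always flat on the stone, into the dock until it stands fully home against the back stop, and finally slide the lock grip to its other end stop so that the bolt shuts the rack in. Both sunglasses must stay standing in their slots, and the bowl, jar, bottle, stapler and case must be left where they stand.

Things in the scene. Friction and masses are not known exactly. Their poses are not given: they have to be found in the camera images.
- rack: Slotted bamboo rack, a block 100 mm (its x) by 150 mm (its y), 48 mm high, 0.6 kg, loose; origin at the centre of its underside. Two slots along its y, at x = -22 and +22 mm, floor 12 mm up, are filled by sunglasses that rise to 54 mm. Its +x side goes first into the dock; push its flat -x face (x = -50 mm). Too wide to grasp; never lift it.
- glasses_a: Folded sunglasses (square lenses) 132 mm long, 16 mm thick, 42 mm high, standing loose in the rack's slot at rack x = -22 mm; origin at the centre of the underside, z up.
- glasses_b: Folded sunglasses (round lenses), same size, standing loose in the rack's slot at rack x = +22 mm; origin at the centre of the underside, z up.
- dock: Low fixed dock, open to its -x. Its origin is where the rack's origin comes to rest, same axes. Walls 30 mm high, 12 thick: back stop face at x = 50 mm; side cheeks' inner faces at y = +-81 mm from x = -20 to 62, flaring to +-93 at the mouth, x = -50. The bolt's track, 26 mm high, lies beside the mouth on the robot's side: x -52 to -88, y 98 to 202 mm.
- lock (a joint): Sliding bolt at the dock's mouth: 0 m = drawn fully back (tip at dock y = 96 mm, mouth open), 0.06 m = locked end stop (tip at y = 36 mm, behind the rack); moves to dock -y as it grows. Bar at dock x = -55.5 to -84.5 mm, z 8 to 19 mm; passes only behind a rack fully home (5 mm clearance). Needs about 2 N; stays where left; starts part-way.
- lock_grip (a point): Centre of the top of the lock's upright black grip, a post 16 by 16 mm that rises from the bolt (z = 18 mm) to z = 81 mm; at dock x = -74 mm, y = 114 mm minus the joint value.
- bowl: White ceramic bowl, rim radius 60 mm, 55 mm high, loose, empty; origin at the centre of its underside. Leave alone.
- jar: Glass jar with steel lid, radius 32 mm, 85 mm high, loose; origin at the centre of its underside. Leave alone. Bowl and jar stand on either side of the rack's way, either one on the robot's side.
- bottle: Stainless steel bottle, radius 34 mm, 200 mm high, loose; origin at the centre of its underside. Leave alone.
- stapler: Red stapler, 150 mm long (its x), 38 mm wide, 62 mm high, loose; origin at the centre of its underside. Leave alone.
- case: Black hard spectacle case, 160 mm (its x) by 64 by 45 mm high, loose; origin at the centre of its underside. Leave alone.
- knob_plate: Dark wooden mounting plate 100 by 100 by 12 mm with a chrome cabinet knob up to 55 mm high, fixed; origin at the centre of its underside. Not needed.
Mind the look-alikes: they are no part of the job. Leave any yellow look-alike of the glasses_a alone.

How it is judged:
By the outcome, as a careful person would: the job done as asked, in the order asked, and still so for the second after the job is handed in, with the robot touching nothing.
It also fails if it takes over 64 s, if anything falls off the work surface, if the arm or the gripper's body presses on something with over 40 N, if the wrist force passes 120 N, or if a joint passes its speed limit or range.

## Working session

There is one attempt and no reset: what is moved stays moved. The work goes in short steps, Python scripts to look and compute and a tool call to move; the robot and the scene stay as the last step left them, time stands still between calls to the robot, and variables do not carry over. Pictures are saved under pics/ and viewed, at most 10 in all, crops included, and the job is handed in when it is done.

Besides the shell and the picture viewer there is one more tool, called after "Emit:" as name(argument=value, ...) on one line, values as JSON. move_arm: Moves the arm, as the interface text tells. Its arguments: {"type":"object","properties":{"motion":{"type":"array"}},"required":["motion"]}

```bash
mkdir -p pics
cat > h.py <<'E'
import numpy as np, cv2
from plant import ctrl
def snap(n,f=None):
    s=ctrl.snapshot(n)
    if f: cv2.imwrite(f,s["color"])
    return s
def ray(s,px,z):
    K=np.array(s["camera_matrix"]);T=np.array(s["cam_to_world"])
    d=np.linalg.inv(K)@[px[0],px[1],1]; d=T[:3,:3]@[d[0],-d[1],-d[2]]
    o=T[:3,3]; return o+d*(z-o[2])/d[2]
def proj(s,p):
    K=np.array(s["camera_matrix"]);T=np.array(s["cam_to_world"])
    c=T[:3,:3].T@(np.array(p)-T[:3,3]); q=K@[c[0],-c[1],-c[2]]; return q[:2]/q[2]
E
python3 - <<'E'
from h import *
for n in("top","scene"):
    s=snap(n,f"pics/{n}0.png"); print(s["camera_matrix"],s["cam_to_world"])
print(ctrl.get_obs())
E
```

```text
[[621.35889505   0.         332.57035256]
 [  0.         621.35889505 241.37119749]
 [  0.           0.           1.        ]] [[ 2.21421905e-02  9.91250701e-01 -1.30122143e-01  3.26772955e-01]
 [-9.99750840e-01  2.23215487e-02 -8.00996015e-05  3.60068440e-02]
 [ 2.82512896e-03  1.30091495e-01  9.91497968e-01  1.77192326e+00]
 [ 0.00000000e+00  0.00000000e+00  0.00000000e+00  1.00000000e+00]]
[[483.99867339   0.         314.35549801]
 [  0.         483.99867339 238.52445252]
 [  0.           0.           1.        ]] [[ 0.80581995 -0.39372199  0.44230894  1.06395096]
 [ 0.59205286  0.54993427 -0.58910586 -0.62519116]
 [-0.01129692  0.73658353  0.67625224  0.86655841]
 [ 0.          0.          0.          1.        ]]
{'clock': 0.1, 'joint_pos': array([-5.54005089e+01,  2.05855540e+01,  6.41719446e-01, -1.86919918e-02,
       -7.01356613e+01, -1.65055681e+01]), 'qvel': array([ 0.02535665, -0.17668793,  0.15818487,  0.02453898,  0.04429014,
        0.03845986]), 'tau': array([-1.00826928e-03, -5.84163630e+01,  2.93752116e+01,  7.01552957e+00,
        1.01667762e-02, -5.00251053e-05]), 'tool_pos': array([ 0.20949057, -0.64125895,  0.24475389]), 'orientation': array([ 1.79918787e+02, -5.73878815e-03, -1.61912437e+02]), 'force': array([-0.05448483,  0.62681606,  0.16030081]), 'moment': array([-0.00985456, -0.02579148,  0.03092491]), 'gripper_force': 0.0, 'opening': 0.08767983837260049}
```

View pics/top0.png

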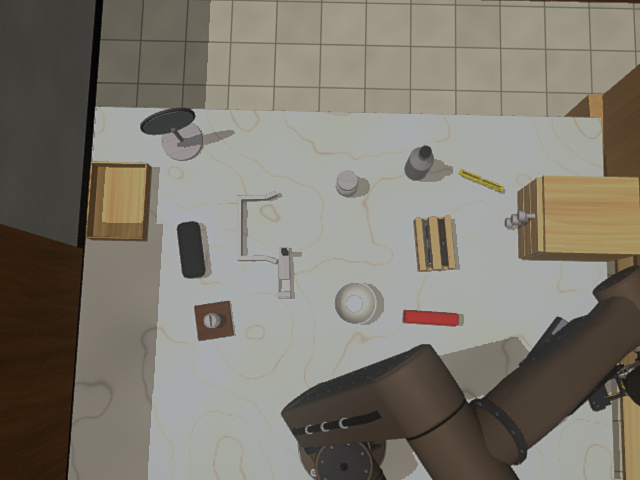

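View pics/scene0.png

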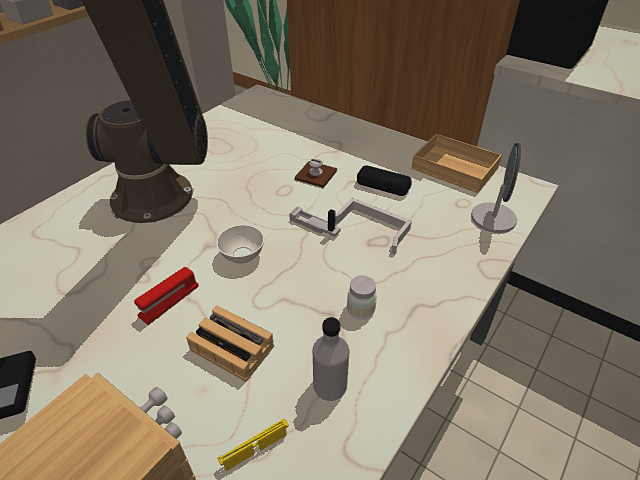

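The top view shows the rack at (435,243), and the dock at (258,228) with its mouth to the right (world -y). The grip is at (285,250), the bowl at (355,303) and the jar at (347,183). The yellow look-alike at (482,180) lies by itself. The only slotted bamboo rack holding two dark glasses is the one at (435,243), since the wooden box at (580,218) and the tray at (120,200) don't match. I'll confirm this in an enlarged crop.

Run:
```python
from h import *
s=snap("top"); im=s["color"]
hsv=cv2.cvtColor(im,cv2.COLOR_BGR2HSV)
m=cv2.inRange(hsv,(8,60,60),(28,255,255)); m[:, :405]=0; m[:,465:]=0; m[:205]=0; m[285:]=0
m=cv2.morphologyEx(m,cv2.MORPH_CLOSE,np.ones((13,13)))
c=max(cv2.findContours(m,0,2)[0],key=cv2.contourArea)
P=np.array([ray(s,p[0],.048)[:2] for p in c],np.float32)
print("rack",cv2.minAreaRect(P*1000), cv2.boxPoints(cv2.minAreaRect(P*1000)))
g=cv2.inRange(hsv,(0,0,0),(180,255,60)); g[:,:275]=0;g[:,300:]=0;g[:240]=0;g[265:]=0
ys,xs=np.nonzero(g);print("grip px",xs.min(),xs.max(),ys.min(),ys.max())
print("bowl",ray(s,(355,303),.055),"jar",ray(s,(347,181),.085))
for k,p in dict(bo=(238,194),bo2=(238,262),bi=(245,200),bi2=(244,256)).items(): print(k,ray(s,p,.03))
crop=im[180:310,225:470]; cv2.imwrite("pics/crop.png",cv2.resize(crop,None,fx=3.2,fy=3.2,interpolation=cv2.INTER_CUBIC))
```

```text
rack ((554.4418334960938, -247.8704833984375), (149.67892456054688, 104.6943588256836), 5.321935653686523) [[ 475.0697  -202.69046]
 [ 484.78027 -306.9335 ]
 [ 633.81396 -293.0505 ]
 [ 624.1034  -188.80746]]
grip px 282 287 249 254
bowl [ 0.38251414 -0.02933748  0.055     ] jar [ 7.17908738e-01 -1.31086250e-04  8.50000000e-02]
bo [0.68566074 0.30907655 0.03      ]
bo2 [0.49085624 0.30090301 0.03      ]
bi [0.66869816 0.28840114 0.03      ]
bi2 [0.50819992 0.28472069 0.03      ]
```

View pics/crop.png

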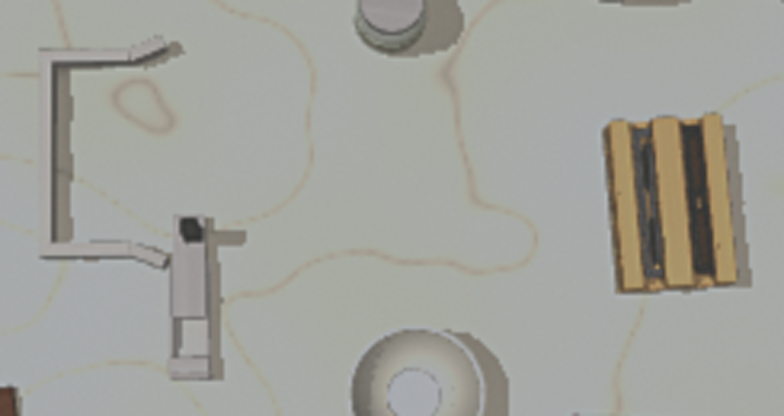

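The crop confirms it: the bamboo rack's two slots hold dark glasses, its pushing face is the right one (crop 719,113 to 738,284), and the grip post is at crop (190,228).

```bash
cat >> h.py <<'E'
from scipy.spatial.transform import Rotation as R
def delta(p,yaw,cur=None):
    o=ctrl.get_obs(); R0=R.from_euler("xyz",o["orientation"],degrees=True)
    d=R0.inv().apply(np.array(p)-o["tool_pos"])*1000
    rv=(R0.inv()*R.from_euler("xyz",[180,0,yaw],degrees=True)).as_rotvec(degrees=True)
    print("clk",o["clock"],"pos",o["tool_pos"].round(4),o["orientation"].round(2),"F",o["force"].round(1),"| shift",d.round(1),"turn",rv.round(2))
E
python3 - <<'E'
from h import *
t=snap("top");s=snap("scene")
im=s["color"][200:245,318:350]; g=cv2.inRange(cv2.cvtColor(im,cv2.COLOR_BGR2HSV),(0,0,0),(180,255,70))
ys,xs=np.nonzero(g); print("scene grip",xs.min()+318,xs.max()+318,ys.min()+200,ys.max()+200)
C=lambda u,v:(225+u/3.2-.5+.16,180+v/3.2-.5+.16)
print("top grip",ray(t,C(189,227),.081), "scene grip",ray(s,((xs.min()+xs.max())/2+318,ys.min()+202),.081))
for k,p in dict(tl=(40,49),tlin=(54,64),bl=(41,258),blin=(55,243),ukink=(130,50),lkink=(130,257),flareU=(163,38),track_br=(211,378),track_bl=(170,378)).items(): print(k,ray(t,C(*p),.026 if 'track' in k else .03)[:2].round(4))
delta([.51,.17,.2],-87.6)
E
```

```text
scene grip 322 339 210 234
top grip [0.52019588 0.16932624 0.081     ] scene grip [0.52440262 0.16373821 0.081     ]
tl [0.6828 0.3114]
tlin [0.6695 0.2983]
bl [0.4957 0.3026]
blin [0.5092 0.2908]
ukink [0.6837 0.2311]
lkink [0.4983 0.2244]
flareU [0.6953 0.202 ]
track_br [0.394  0.1501]
track_bl [0.3932 0.186 ]
clk 0.25 pos [ 0.2096 -0.6414  0.2451] [ 1.7996e+02 -1.0000e-02 -1.6191e+02] F [-0.1  0.9 -0.4] | shift [-537.6  678.    45.6] turn [ 4.000e-02  2.000e-02 -7.431e+01]
```

Emit:
move_arm(motion=[[[-546, 673, 45], [0, 0, -74], 0], [[-546, 673, 45], [0, 0, -74], 0], [[-546, 673, 45], [0, 0, -74], 0], [[-546, 673, 45], [0, 0, -74], 0], [[-546, 673, 45], [0, 0, -74], 0], [[-546, 673, 45], [0, 0, -74], 0], [[-546, 673, 45], [0, 0, -74], 0], [[-546, 673, 45], [0, 0, -74], 0], [[-546, 673, 45], [0, 0, -74], 0], [[-546, 673, 45], [0, 0, -74], 0]])

```text
clock: 1.08
tool_pos: [0.3586, -0.2512, 0.2241]
orientation: [-179.9, -0.0, -89.9]
force: [0.6, 0.1, 0.0]
opening: 0.0876
gripper_force: 0.0
```

```bash
python3 -c "
from h import *
delta([.52,.168,.2],-88)"
```

```text
clk 1.0833 pos [ 0.3586 -0.2512  0.2241] [-1.7995e+02 -1.0000e-02 -8.9950e+01] F [0.6 0.1 0. ] | shift [-419.1 -161.8   24.2] turn [-0.05 -0.01 -1.95]
```

Emit:
move_arm(motion=[[[-412, -161, 24], [0, 0, -2], 0], [[-412, -161, 24], [0, 0, -2], 0], [[-412, -161, 24], [0, 0, -2], 0], [[-412, -161, 24], [0, 0, -2], 0], [[-412, -161, 24], [0, 0, -2], 0], [[-412, -161, 24], [0, 0, -2], 0], [[-412, -161, 24], [0, 0, -2], 0], [[-412, -161, 24], [0, 0, -2], 0], [[-412, -161, 24], [0, 0, -2], 0], [[-412, -161, 24], [0, 0, -2], 0]])

```text
clock: 1.92
tool_pos: [0.5121, 0.136, 0.2015]
orientation: [-180.0, 0.0, -88.3]
force: [0.5, 0.2, -0.0]
opening: 0.0874
gripper_force: 0.0
```

Emit:
move_arm(motion=[[[0, 0, 0], [0, 0, 0], 0], [[0, 0, 0], [0, 0, 0], 0], [[0, 0, 0], [0, 0, 0], 0]])

```text
clock: 2.17
tool_pos: [0.5114, 0.1337, 0.2009]
orientation: [179.9, -0.0, -88.2]
force: [-0.1, -1.2, -0.3]
opening: 0.088
gripper_force: 0.0
```

Run:
```python
from h import *
delta([.52,.168,.055],-88)
s=snap("wrist","pics/w1.png"); print(np.array(s["cam_to_world"]).round(3)); print(proj(s,[.52,.168,.081]))
```

```text
clk 2.1667 pos [0.5114 0.1337 0.2009] [ 1.7993e+02 -3.0000e-02 -8.8250e+01] F [-0.1 -1.2 -0.3] | shift [-34.1  -9.8 145.9] turn [ 0.07 -0.03 -0.25]
[[-1.     0.029  0.01   0.514]
 [-0.031 -0.964 -0.264  0.062]
 [ 0.002 -0.264  0.964  0.34 ]
 [ 0.     0.     0.     1.   ]]
[302.40716028 273.62626603]
```

View pics/w1.png

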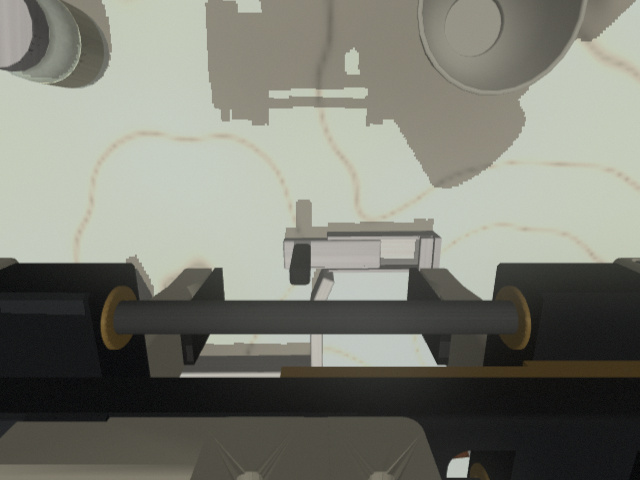

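The wrist view shows the grip post's top at about (301,276). My estimate projects to (302,274), so they agree, and I'll descend and grasp it.

Emit:
move_arm(motion=[[[-34, -9, 20], [0, 0, 0], 0], [[-34, -9, 50], [0, 0, 0], 0], [[-34, -9, 80], [0, 0, 0], 0], [[-34, -9, 110], [0, 0, 0], 0], [[-34, -9, 130], [0, 0, 0], 0], [[-34, -9, 144], [0, 0, 0], 0], [[-34, -9, 144], [0, 0, 0], 0.6], [[-34, -9, 144], [0, 0, 0], 0.9], [[-34, -9, 144], [0, 0, 0], 1], [[-34, -9, 144], [0, 0, 0], 1]])

```text
clock: 3.05
tool_pos: [0.5206, 0.1681, 0.059]
orientation: [-179.9, 0.1, -88.3]
force: [-0.7, -0.4, 0.4]
opening: 0.0664
gripper_force: 0.0
```

Emit:
move_arm(motion=[[[0, 0, 0], [0, 0, 0], 1], [[0, 0, 0], [0, 0, 0], 1], [[0, 0, 0], [0, 0, 0], 1], [[0, 0, 0], [0, 0, 0], 1]])

```text
clock: 3.38
tool_pos: [0.5199, 0.1681, 0.0577]
orientation: [-180.0, 0.0, -88.3]
force: [0.2, -0.3, 0.5]
opening: 0.0397
gripper_force: 0.0
```

Emit:
move_arm(motion=[[[0, 0, 0], [0, 0, 0], 1], [[0, 0, 0], [0, 0, 0], 1], [[0, 0, 0], [0, 0, 0], 1], [[0, 0, 0], [0, 0, 0], 1], [[0, 0, 0], [0, 0, 0], 1], [[0, 0, 0], [0, 0, 0], 1]])

```text
clock: 3.88
tool_pos: [0.5201, 0.1681, 0.0574]
orientation: [-180.0, 0.0, -88.3]
force: [1.4, -1.0, -0.5]
opening: 0.0155
gripper_force: 30.0
```

Emit:
move_arm(motion=[[[0, 5, 0], [0, 0, 0], 1], [[0, 10, 0], [0, 0, 0], 1], [[0, 15, 0], [0, 0, 0], 1], [[0, 20, 0], [0, 0, 0], 1], [[0, 25, 0], [0, 0, 0], 1], [[0, 29, 0], [0, 0, 0], 1], [[0, 32, 0], [0, 0, 0], 1], [[0, 34, 0], [0, 0, 0], 1], [[0, 36, 0], [0, 0, 0], 1], [[0, 36, 0], [0, 0, 0], 1]])

```text
clock: 4.72
tool_pos: [0.4833, 0.1666, 0.0574]
orientation: [180.0, -0.0, -88.3]
force: [-0.9, -3.5, 0.7]
opening: 0.0158
gripper_force: 30.0
```

Emit:
move_arm(motion=[[[0, 2, 0], [0, 0, 0], 1], [[0, 4, 0], [0, 0, 0], 1], [[0, 5, 0], [0, 0, 0], 1], [[0, 5, 0], [0, 0, 0], 1]])

```text
clock: 5.05
tool_pos: [0.483, 0.1669, 0.0575]
orientation: [-179.7, 0.0, -88.2]
force: [28.9, -13.0, -19.4]
opening: 0.016
gripper_force: 30.0
```

Emit:
move_arm(motion=[[[0, -4, 0], [0, 0, 0], 1], [[0, -4, 0], [0, 0, 0], 0], [[0, -4, 0], [0, 0, 0], 0], [[0, -4, 0], [0, 0, 0], 0], [[0, -4, 0], [0, 0, 0], 0], [[0, -4, 0], [0, 0, 0], 0], [[0, -4, -20], [0, 0, 0], 0], [[0, -4, -50], [0, 0, 0], 0], [[0, -4, -90], [0, 0, 0], 0], [[0, -4, -110], [0, 0, 0], 0]])

```text
clock: 5.88
tool_pos: [0.4838, 0.1676, 0.1714]
orientation: [-179.8, 0.1, -88.2]
force: [0.1, 0.5, -0.4]
opening: 0.0704
gripper_force: 0.0
```

```bash
python3 -c "
from h import *
delta([.56,-.345,.167],-84.7)"
```

```text
clk 5.8833 pos [0.4838 0.1676 0.1714] [-1.798e+02  1.000e-01 -8.823e+01] F [ 0.1  0.5 -0.4] | shift [514.7 -60.3   3.7] turn [-0.2   0.09 -3.53]
```

Emit:
move_arm(motion=[[[515, -64, 0], [0, 0, -3.5], 0], [[515, -64, 0], [0, 0, -3.5], 0], [[515, -64, 0], [0, 0, -3.5], 0], [[515, -64, 0], [0, 0, -3.5], 0], [[515, -64, 0], [0, 0, -3.5], 0], [[515, -64, 0], [0, 0, -3.5], 0], [[515, -64, 0], [0, 0, -3.5], 0], [[515, -64, 0], [0, 0, -3.5], 0], [[515, -64, 0], [0, 0, -3.5], 0], [[515, -64, 0], [0, 0, -3.5], 0]])

```text
clock: 6.72
tool_pos: [0.5464, -0.2467, 0.1675]
orientation: [-180.0, 0.0, -84.8]
force: [0.7, 0.7, 0.8]
opening: 0.0877
gripper_force: 0.0
```

```bash
python3 -c "
from h import *
delta([.563,-.345,.045],-84.7)"
```

```text
clk 6.7167 pos [ 0.5464 -0.2467  0.1675] [-1.7998e+02  1.0000e-02 -8.4770e+01] F [0.7 0.7 0.8] | shift [ 99.4  -7.5 122.5] turn [-0.02  0.01 -0.07]
```

Emit:
move_arm(motion=[[[40, -3, 0], [0, 0, 0], 0], [[75, -6, 0], [0, 0, 0], 0], [[94, -7, 0], [0, 0, 0], 0], [[94, -7, 0], [0, 0, 0], 0], [[94, -7, 20], [0, 0, 0], 0], [[94, -7, 50], [0, 0, 0], 0], [[94, -7, 70], [0, 0, 0], 0], [[94, -7, 70], [0, 0, 0], 0]])

```text
clock: 7.38
tool_pos: [0.5591, -0.3361, 0.0927]
orientation: [179.6, 0.2, -84.8]
force: [-1.1, 0.6, -0.8]
opening: 0.0875
gripper_force: 0.0
```

Run:
```python
from h import *
delta([.563,-.345,.045],-84.7)
t=snap("top"); im=t["color"]; hsv=cv2.cvtColor(im,cv2.COLOR_BGR2HSV)
s=snap("scene")["color"]
a=cv2.resize(im[170:320,220:480],None,fx=2.6,fy=2.6,interpolation=2)
cv2.imwrite("pics/t2.png",a)
```

```text
clk 7.3833 pos [ 0.5591 -0.3361  0.0927] [179.62   0.22 -84.83] F [-1.1  0.6 -0.8] | shift [ 9.4 -3.4 47.6] turn [ 0.38  0.22 -0.13]
```

View pics/t2.png

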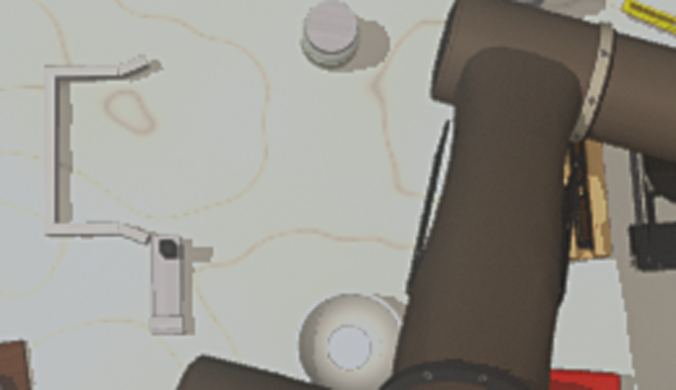

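Bolt is fully drawn: the grip is at crop (168,248) at the near end and the mouth is clear. I'll lower behind the rack and make gentle contact.

Emit:
move_arm(motion=[[[9, -3, 10], [0, 0, 0], 0], [[9, -3, 30], [0, 0, 0], 0], [[9, -3, 47], [0, 0, 0], 0], [[9, -3, 47], [0, 0, 0], 0], [[0, -3, 47], [0, 0, 0], 0], [[-8, -3, 47], [0, 0, 0], 0], [[-14, -3, 47], [0, 0, 0], 0], [[-19, -3, 47], [0, 0, 0], 0], [[-24, -3, 47], [0, 0, 0], 0], [[-24, -3, 47], [0, 0, 0], 0]])

```text
clock: 8.32
tool_pos: [0.5632, -0.3126, 0.0512]
orientation: [-179.9, -0.0, -84.7]
force: [0.2, 0.3, -1.0]
opening: 0.0874
gripper_force: 0.0
```

Run:
```python
from h import *
delta([.563,-.3,.045],-84.7)
w=snap("wrist","pics/w2.png")
```

```text
clk 8.3167 pos [ 0.5632 -0.3126  0.0512] [-1.7994e+02 -1.0000e-02 -8.4730e+01] F [ 0.2  0.3 -1. ] | shift [-12.6  -1.    6.2] turn [-0.06 -0.01 -0.03]
```

View pics/w2.png

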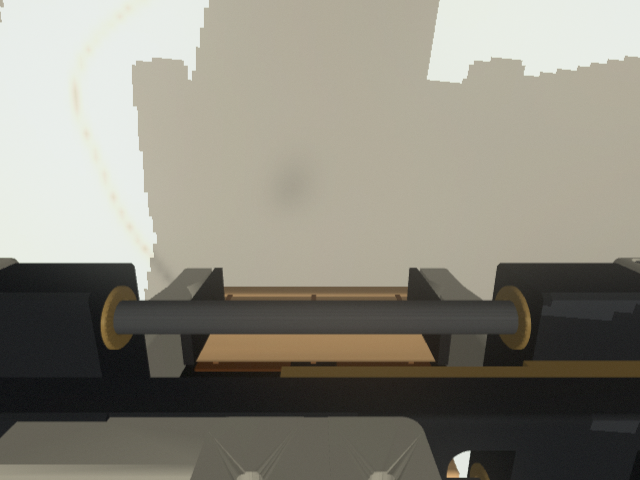

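Fingers straddle the rack's face symmetrically (face spans columns 197–432, finger tips at 205 and 420). Starting the push.

Emit:
move_arm(motion=[[[-3, 0, 2], [0, 0, 0], 0], [[-8, -1, 2], [0, 0, 0], 0], [[-14, -2, 2], [0, 0, 0.2], 0], [[-22, -4, 2], [0, 0, 0.5], 0], [[-31, -5, 2], [0, 0, 0.8], 0], [[-41, -7, 2], [0, 0, 1.1], 0], [[-51, -8, 2], [0, 0, 1.4], 0], [[-61, -10, 2], [0, 0, 1.7], 0], [[-70, -11, 2], [0, 0, 1.9], 0], [[-74, -12, 2], [0, 0, 2], 0]])

```text
clock: 9.2
tool_pos: [0.5681, -0.2385, 0.0486]
orientation: [180.0, -0.0, -86.8]
force: [-1.8, -4.3, 2.6]
opening: 0.0874
gripper_force: 2.6
```

Run:
```python
from h import *
delta([.598,.184,.045],-88)
w=snap("scene","pics/s2.png")
```

```text
clk 9.2 pos [ 0.5681 -0.2385  0.0486] [ 1.800e+02 -3.000e-02 -8.677e+01] F [-1.8 -4.3  2.6] | shift [-420.1  -53.7    3.4] turn [ 0.   -0.03  1.23]
```

View pics/s2.png

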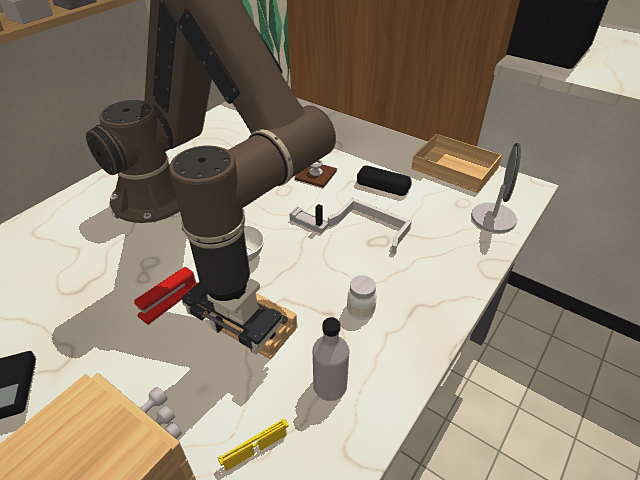

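The rack is moving with about 4 N of friction and sits square on the fingers at around (250,325). The stapler, bottle and bowl are clear.

Emit:
move_arm(motion=[[[-6, -1, 1], [0, 0, 0], 0], [[-15, -2, 1], [0, 0, 0.2], 0], [[-26, -3, 1], [0, 0, 0.4], 0], [[-38, -5, 1], [0, 0, 0.6], 0], [[-50, -6, 1], [0, 0, 0.8], 0], [[-62, -8, 1], [0, 0, 1], 0], [[-74, -10, 1], [0, 0, 1.2], 0], [[-86, -11, 1], [0, 0, 1.2], 0], [[-98, -13, 1], [0, 0, 1.2], 0], [[-110, -14, 1], [0, 0, 1.2], 0]])

```text
clock: 10.08
tool_pos: [0.5763, -0.1288, 0.048]
orientation: [-180.0, -0.1, -88.0]
force: [-0.3, -7.7, 5.3]
opening: 0.0874
gripper_force: 3.9
```

Emit:
move_arm(motion=[[[-12, -1, 0], [0, 0, 0], 0], [[-24, -3, 0], [0, 0, 0], 0], [[-36, -4, 0], [0, 0, 0], 0], [[-48, -5, 0], [0, 0, 0], 0], [[-60, -6, 0], [0, 0, 0], 0], [[-72, -7, 0], [0, 0, 0], 0], [[-84, -9, 0], [0, 0, 0], 0], [[-95, -10, 0], [0, 0, 0], 0], [[-102, -11, 0], [0, 0, 0], 0], [[-106, -11, 0], [0, 0, 0], 0]])

```text
clock: 10.92
tool_pos: [0.5832, -0.0222, 0.0478]
orientation: [180.0, -0.1, -87.9]
force: [0.3, -8.4, 6.2]
opening: 0.0874
gripper_force: 3.9
```

Run:
```python
from h import *
delta([.598,.184,.047],-88)
t=snap("top"); cv2.imwrite("pics/t3.png",cv2.resize(t["color"][160:320,220:400],None,fx=3.5,fy=3.5,interpolation=2))
```

```text
clk 10.9167 pos [ 0.5832 -0.0222  0.0478] [ 1.7998e+02 -6.0000e-02 -8.7950e+01] F [ 0.3 -8.4  6.2] | shift [-205.5  -22.1    0.6] turn [ 0.02 -0.06  0.05]
```

View pics/t3.png

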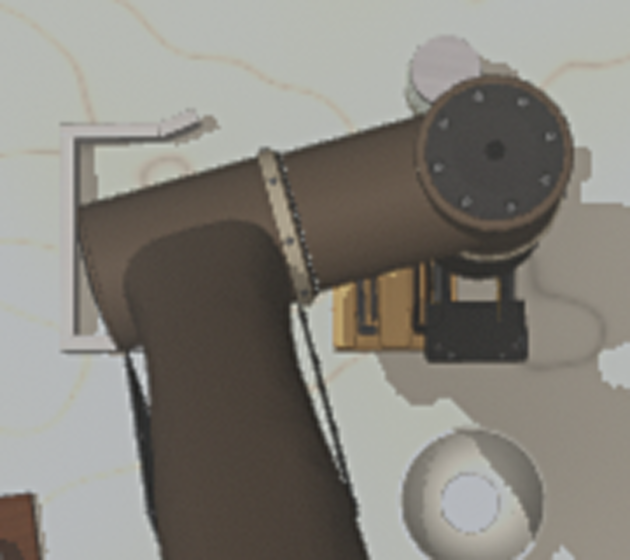

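Run:
```python
from h import *
t=snap("top"); im=t["color"]; hsv=cv2.cvtColor(im,cv2.COLOR_BGR2HSV)
m=cv2.inRange(hsv,(8,60,40),(28,255,255)); m[:225]=0;m[275:]=0;m[:,:306]=0;m[:,342:]=0
for c in range(312,342,3):
    r=np.nonzero(m[:,c])[0]; print(c,r.max() if len(r) else None,end="; ")
c0=[np.nonzero(m[r])[0].min() for r in range(240,259) if m[r].any()]; print("\nleft",c0)
for r in (258,259,260): print(ray(t,(325,r),0).round(4),ray(t,(325,r),.048).round(4))
for u,v in((225,0),): pass
# predicted px of expected rack corner at current pose
o=ctrl.get_obs(); th=np.radians(o["orientation"][2]+180); n=np.array([np.cos(th),np.sin(th)]); l=np.array([-n[1],n[0]])
fc=o["tool_pos"][:2]+n*.011+l*.0027
for z in(0,.048): print("pred robot-side end at mid",(fc+n*.06+l*.075).round(4),proj(t,[*(fc+n*.06+l*.075),z]).round(1), "front",proj(t,[*(fc+n*.1+l*.075),z]).round(1))
```

```text
312 240; 315 258; 318 259; 321 259; 324 259; 327 259; 330 259; 333 259; 336 259; 339 259; 
left [np.int64(312), np.int64(315), np.int64(315), np.int64(315), np.int64(315), np.int64(315), np.int64(315), np.int64(315), np.int64(315), np.int64(315), np.int64(315), np.int64(315), np.int64(315), np.int64(315), np.int64(315), np.int64(315), np.int64(315), np.int64(315), np.int64(315)]
[0.5108 0.0568 0.    ] [0.5058 0.0562 0.048 ]
[0.5079 0.0567 0.    ] [0.503  0.0561 0.048 ]
[0.505  0.0566 0.    ] [0.5002 0.0561 0.048 ]
pred robot-side end at mid [0.503  0.0464] [328.5 260.8] front [314.6 261. ]
pred robot-side end at mid [0.503  0.0464] [328.5 259.1] front [314.1 259.3]
```

Emit:
move_arm(motion=[[[-6, -1, 0], [0, 0, 0], 0], [[-15, -2, 0], [0, 0, 0], 0], [[-26, -3, 0], [0, 0, 0], 0], [[-38, -4, 0], [0, 0, 0], 0], [[-50, -6, 0], [0, 0, 0], 0], [[-62, -7, 0], [0, 0, 0], 0], [[-74, -8, 0], [0, 0, 0], 0], [[-85, -9, 0], [0, 0, 0], 0], [[-94, -10, 0], [0, 0, 0], 0], [[-100, -11, 0], [0, 0, 0], 0]])

```text
clock: 11.85
tool_pos: [0.5899, 0.0778, 0.0474]
orientation: [179.9, -0.1, -88.0]
force: [-1.2, -8.1, 7.1]
opening: 0.0874
gripper_force: 4.1
```

Emit:
move_arm(motion=[[[-6, -1, 0], [0, 0, 0], 0], [[-13, -2, 0], [0, 0, 0], 0], [[-21, -3, 0], [0, 0, 0], 0], [[-29, -4, 0], [0, 0, 0], 0], [[-37, -5, 0], [0, 0, 0], 0], [[-45, -6, 0], [0, 0, 0], 0], [[-53, -7, 0], [0, 0, 0], 0], [[-60, -7, 0], [0, 0, 0], 0], [[-66, -8, 0], [0, 0, 0], 0], [[-70, -8, 0], [0, 0, 0], 0]])

```text
clock: 12.68
tool_pos: [0.5956, 0.1476, 0.0473]
orientation: [179.9, -0.1, -88.0]
force: [0.7, -7.8, 5.7]
opening: 0.0874
gripper_force: 3.9
```

Run:
```python
from h import *
delta([.597,.184,.047],-88)
t=snap("scene"); cv2.imwrite("pics/s3.png",cv2.resize(t["color"][150:290,250:440],None,fx=4,fy=4,interpolation=2))
```

```text
clk 12.6833 pos [0.5956 0.1476 0.0473] [ 1.7989e+02 -9.0000e-02 -8.8010e+01] F [ 0.7 -7.8  5.7] | shift [-36.4  -2.7   0.3] turn [ 0.11 -0.09 -0.01]
```

View pics/s3.png

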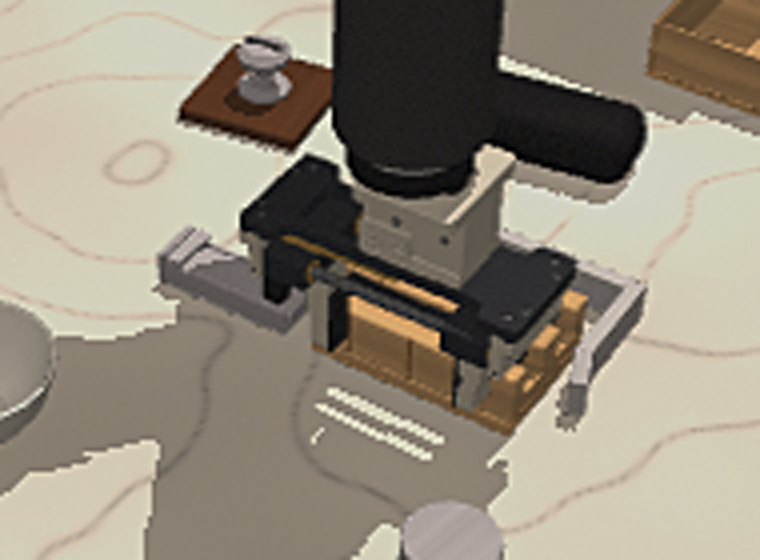

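The rack is between the cheeks and square to the dock, with about 35 mm to go. I'll continue straight and creep until the force rises.

Emit:
move_arm(motion=[[[-5, 0, 0], [0, 0, 0], 0], [[-10, 0, 0], [0, 0, 0], 0], [[-15, -1, 0], [0, 0, 0], 0], [[-20, -1, 0], [0, 0, 0], 0], [[-24, -1, 0], [0, 0, 0], 0], [[-27, -1, 0], [0, 0, 0], 0], [[-29, -1, 0], [0, 0, 0], 0], [[-31, -1, 0], [0, 0, 0], 0], [[-32, -1, 0], [0, 0, 0], 0], [[-33, -1, 0], [0, 0, 0], 0]])

```text
clock: 13.57
tool_pos: [0.5954, 0.1802, 0.0472]
orientation: [179.9, -0.1, -88.0]
force: [0.1, -7.2, 4.3]
opening: 0.0876
gripper_force: 3.7
```

Emit:
move_arm(motion=[[[-1, 0, 0], [0, 0, 0], 0], [[-2, 0, 0], [0, 0, 0], 0], [[-3, 0, 0], [0, 0, 0], 0], [[-3, 0, 0], [0, 0, 0], 0]])

```text
clock: 13.9
tool_pos: [0.5953, 0.1832, 0.0472]
orientation: [179.9, -0.1, -88.0]
force: [0.8, -6.4, 4.3]
opening: 0.0875
gripper_force: 3.2
```

Emit:
move_arm(motion=[[[-1, 0, 0], [0, 0, 0], 0], [[-2, 0, 0], [0, 0, 0], 0], [[-3, 0, 0], [0, 0, 0], 0], [[-4, 0, 0], [0, 0, 0], 0], [[-4, 0, 0], [0, 0, 0], 0]])

```text
clock: 14.32
tool_pos: [0.5952, 0.1869, 0.0472]
orientation: [179.9, -0.1, -88.0]
force: [0.9, -8.8, 4.8]
opening: 0.0875
gripper_force: 4.2
```

Emit:
move_arm(motion=[[[-1, 0, 0], [0, 0, 0], 0], [[-2, 0, 0], [0, 0, 0], 0], [[-3, 0, 0], [0, 0, 0], 0], [[-3, 0, 0], [0, 0, 0], 0]])

```text
clock: 14.65
tool_pos: [0.5952, 0.1871, 0.0472]
orientation: [179.8, -0.3, -88.0]
force: [4.1, -20.9, 6.3]
opening: 0.0876
gripper_force: 10.4
```

Emit:
move_arm(motion=[[[-1, 0, 0], [0, 0, 0], 0], [[-1, 0, 0], [0, 0, 0], 0], [[-1, 0, 0], [0, 0, 0], 0]])

```text
clock: 14.9
tool_pos: [0.5953, 0.1872, 0.0472]
orientation: [179.8, -0.4, -88.0]
force: [6.2, -24.5, 5.2]
opening: 0.0876
gripper_force: 12.4
```

Emit:
move_arm(motion=[[[2, 0, 0], [0, 0, 0], 0], [[5, 0, 0], [0, 0, 0], 0], [[15, 0, 0], [0, 0, 0], 0], [[30, 0, 0], [0, 0, 0], 0], [[35, 0, 0], [0, 0, 0], 0], [[35, 0, -20], [0, 0, 0], 0], [[35, 0, -50], [0, 0, 0], 0], [[35, 0, -85], [0, 0, 0], 0], [[35, 0, -100], [0, 0, 0], 0], [[35, 0, -100], [0, 0, 0], 0]])

```text
clock: 15.73
tool_pos: [0.5991, 0.1583, 0.1522]
orientation: [-179.6, 0.2, -88.0]
force: [-0.3, -0.2, -0.3]
opening: 0.0874
gripper_force: 0.0
```

Run:
```python
from h import *
delta([.483,.167,.147],-88)
t=snap("scene"); w=snap("wrist")["color"]
a=cv2.resize(t["color"][160:270,280:425],(580,440),interpolation=2)
cv2.imwrite("pics/s4.png",a)
```

```text
clk 15.7333 pos [0.5991 0.1583 0.1522] [-179.6     0.19  -87.97] F [-0.3 -0.2 -0.3] | shift [-12.8 115.7   4.4] turn [-0.4   0.19  0.03]
```

View pics/s4.png

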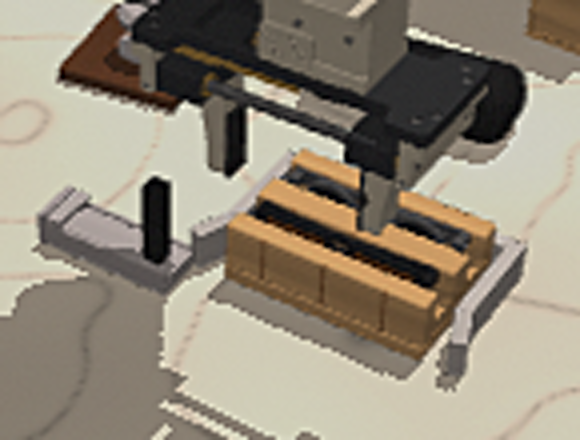

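The rack sits home and square in the dock with both glasses upright, and the grip post is clear. Next I'll grasp the grip and lock it.

Emit:
move_arm(motion=[[[-5, 40, 0], [0, 0, 0], 0], [[-9, 80, 0], [0, 0, 0], 0], [[-11, 105, 0], [0, 0, 0], 0], [[-11, 114, 0], [0, 0, 0], 0], [[-11, 114, 0], [0, 0, 0], 0], [[-11, 114, 25], [0, 0, 0], 0], [[-11, 114, 55], [0, 0, 0], 0], [[-11, 114, 80], [0, 0, 0], 0], [[-11, 114, 91], [0, 0, 0], 0], [[-11, 114, 91], [0, 0, 0], 1]])

```text
clock: 16.67
tool_pos: [0.4815, 0.1632, 0.0529]
orientation: [179.7, -0.2, -88.0]
force: [0.4, 0.6, 0.9]
opening: 0.0847
gripper_force: 0.0
```

Emit:
move_arm(motion=[[[0, 0, 0], [0, 0, 0], 1], [[0, 0, 0], [0, 0, 0], 1], [[0, 0, 0], [0, 0, 0], 1], [[0, 0, 0], [0, 0, 0], 1], [[0, 0, 0], [0, 0, 0], 1], [[0, 0, 0], [0, 0, 0], 1], [[0, 0, 0], [0, 0, 0], 1], [[0, 0, 0], [0, 0, 0], 1], [[0, 0, 0], [0, 0, 0], 1], [[0, 0, 0], [0, 0, 0], 1]])

```text
clock: 17.5
tool_pos: [0.4825, 0.1646, 0.0564]
orientation: [-180.0, 0.0, -88.0]
force: [0.7, 0.3, -0.1]
opening: 0.0197
gripper_force: 0.0
```

Emit:
move_arm(motion=[[[0, 0, 0], [0, 0, 0], 1], [[0, 0, 0], [0, 0, 0], 1], [[0, 0, 0], [0, 0, 0], 1], [[0, -4, 0], [0, 0, 0], 1], [[0, -9, 0], [0, 0, 0], 1], [[0, -14, 0], [0, 0, 0], 1], [[0, -19, 0], [0, 0, 0], 1], [[0, -24, 0], [0, 0, 0], 1], [[0, -29, 0], [0, 0, 0], 1], [[0, -34, 0], [0, 0, 0], 1]])

```text
clock: 18.33
tool_pos: [0.5172, 0.166, 0.0564]
orientation: [-180.0, 0.0, -88.0]
force: [-3.4, 3.2, 3.3]
opening: 0.0162
gripper_force: 30.0
```

Emit:
move_arm(motion=[[[0, -5, 0], [0, 0, 0], 1], [[0, -10, 0], [0, 0, 0], 1], [[0, -15, 0], [0, 0, 0], 1], [[0, -19, 0], [0, 0, 0], 1], [[0, -22, 0], [0, 0, 0], 1], [[0, -24, 0], [0, 0, 0], 1], [[0, -25, 0], [0, 0, 0], 1]])

```text
clock: 18.92
tool_pos: [0.5419, 0.1668, 0.0564]
orientation: [-180.0, 0.0, -88.0]
force: [-2.2, 3.3, 4.2]
opening: 0.0159
gripper_force: 30.0
```

Emit:
move_arm(motion=[[[0, -1, 0], [0, 0, 0], 1], [[0, -2, 0], [0, 0, 0], 1], [[0, -3, 0], [0, 0, 0], 1], [[0, -4, 0], [0, 0, 0], 1], [[0, -4, 0], [0, 0, 0], 1]])

```text
clock: 19.33
tool_pos: [0.5435, 0.1669, 0.0564]
orientation: [179.8, -0.0, -88.0]
force: [-13.6, 6.8, 10.7]
opening: 0.0158
gripper_force: 30.0
```

60 mm of travel and the force is rising, so it's at the end stop. I'll press a little more, relax, release and rise.

Emit:
move_arm(motion=[[[0, -2, 0], [0, 0, 0], 1], [[0, -2, 0], [0, 0, 0], 1], [[0, 2, 0], [0, 0, 0], 1], [[0, 2, 0], [0, 0, 0], 0], [[0, 2, 0], [0, 0, 0], 0], [[0, 2, 0], [0, 0, 0], 0], [[0, 2, 0], [0, 0, 0], 0], [[0, 2, 0], [0, 0, 0], 0], [[0, 2, -20], [0, 0, 0], 0], [[0, 2, -50], [0, 0, 0], 0]])

```text
clock: 20.17
tool_pos: [0.5418, 0.1654, 0.104]
orientation: [179.7, -0.2, -88.0]
force: [0.3, 1.0, 0.6]
opening: 0.057
gripper_force: 0.0
```

Emit:
move_arm(motion=[[[20, 0, -40], [0, 0, 0], 0], [[55, 10, -75], [0, 0, 0], 0], [[90, 20, -100], [0, 0, 0], 0], [[120, 25, -120], [0, 0, 0], 0], [[130, 25, -120], [0, 0, 0], 0], [[130, 25, -120], [0, 0, 0], 0]])

```text
clock: 20.67
tool_pos: [0.5235, 0.0333, 0.2291]
orientation: [-179.8, 0.1, -88.1]
force: [-0.5, 1.3, -0.0]
opening: 0.0873
gripper_force: 0.0
```

Run:
```python
from h import *
delta([.483,.167,.147],-88)
t=snap("scene")["color"]
a=cv2.resize(t[150:300,250:425],None,fx=3.5,fy=3.5,interpolation=2)
cv2.imwrite("pics/s5.png",a)
```

```text
clk 20.6667 pos [0.5235 0.0333 0.2291] [-1.7977e+02  6.0000e-02 -8.8130e+01] F [-0.5  1.3 -0. ] | shift [-134.8   36.4   82.1] turn [-0.23  0.06 -0.13]
```

View pics/s5.png

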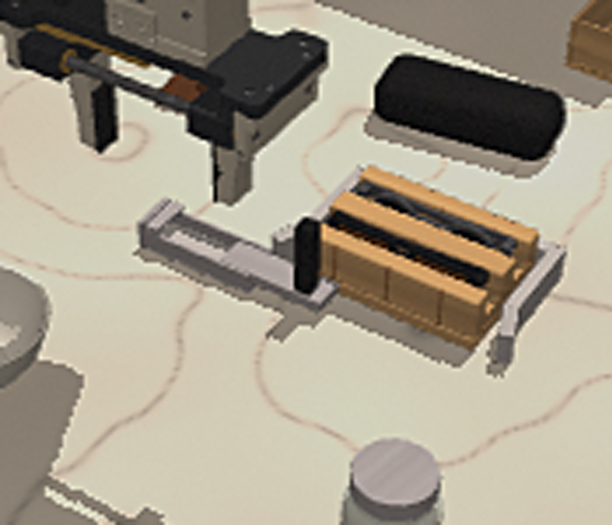

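Run:
```python
from h import *
t=snap("scene")
g=cv2.inRange(cv2.cvtColor(t["color"],cv2.COLOR_BGR2HSV),(0,0,0),(180,255,70))[205:240,328:344]
ys,xs=np.nonzero(g); print("grip cols",xs.min()+328,xs.max()+328,"top row",ys.min()+205)
for x,q in((.483,0),(.533,50),(.543,60)): print(q,proj(t,[x,.167,.081]).round(1))
```

```text
grip cols 328 343 top row 212
0 [318.1 205.4]
50 [334.  212.6]
60 [337.2 214. ]
```

The post's top in the scene view, about (337.7,213.4), matches the fully locked projection (337.2,214.0).

```bash
python3 -c "
from plant import ctrl
print(ctrl.close_job())"
```

```text
the job is handed in; nothing more can be done
None
```

The job is handed in at about 21 s: lock drawn back, rack pushed home against the back stop with both glasses upright, and bolt slid to its locked end stop, with nothing else seen to move; I viewed 11 pictures, one over the limit of 10.

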